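# Take the glued stamp out of the ratchet clamp

## Task

The glue on the wooden stamp held in the ratchet clamp has set. Lift the clamp's pawl by its upright grip so that the sprung bar slides all the way back, then take that stamp out and set it down, without dropping it, flat on its rubber side in the empty plywood tray.

Things in the scene. Friction and masses are not known exactly. Their poses are not given: they have to be found in the camera images.
- pawl_grip (a point): Pinch point on the pawl's upright steel paddle, 20 (x) x 12 (y) x 40 mm, top 15 mm higher; 76 mm above the table when down. x points along the bar to the stamp, z up. Level hinge along y, 58 mm behind (-x) and 29 mm below: the paddle swings up and back, max 0.9 rad, 1 to 4 N, and falls when let go. Out of the rack at 0.12 rad; lift 0.2 to 0.35. Clamp parts beside it (y) are under 40 mm high.
- clamp_bar (a joint): Steel clamp bar of the clamp (base 260 x 110 mm, screwed down), in m: 0 clamped, 0.045 fully back, away from the stamp. A 5 N spring drives it back within a second while the pawl is up; a pawl let go sooner catches a later tooth. Clamped, its lip (30 mm wide) covers 19 mm of the stamp's top and blocks lifting; fully back it is 25 mm clear.
- stamp_mid (a point): Centre of the clamped stamp: wooden block 64 mm long (x), 44 wide (y), 40 tall (z up) with a 4 mm dark rubber sole; about 0.1 kg. It stands on the clamp's plywood base (top 12 mm above the table), centre 128 mm ahead (+x) of the pawl grip, 32 mm above the table, far end against a stop 34 mm above the table. Its long sides (y) are free to grip.
- tray: Empty shallow plywood tray fixed to the table, 180 mm (x) by 160 mm (y), 18 mm tall, walls and floor 5 mm thick. The origin is the centre of its underside, on the table, z up; the inner floor is 5 mm above it.
There are look-alikes about, which are no part of the job. What is shaped like the part that bears stamp_mid but yellow is not meant.

How it is judged:
By the outcome, as a careful person would: the job done as asked, in the order asked, and still so for the second after the job is handed in, with the robot touching nothing.
It also fails if it takes over 51 s, if anything falls off the work surface, if the arm or the gripper's body presses on something with over 40 N, if the wrist force passes 120 N, or if a joint passes its speed limit or range.

## Robot

A 6-joint arm with a two-finger parallel gripper is mounted at the origin on the work surface. World frame = base frame: x ahead of the robot, y to its left, z up, the work surface at z = 0. Lengths are in m, angles in rad, forces in N, time in s.
With the tool pointing down it reaches from about 0.375 to 0.9 m from the base axis. Payload 3.1 kg.
Tool frame: the origin (TCP) lies on the centre line of the jaws, within the pads' length; the fingertips stand 19 mm ahead of it and the grasp point (between the pads) is the TCP; z points along the fingers, y is the direction in which the jaws open and shut (so a half turn about z gives the same grasp; the last joint's range is limited). The gripper opens to 85 mm and grips with 20 to 120 N. Pads are 22 mm wide; open, the fingers measure 114 mm over their backs; the gripper's body (76 mm by 85 mm) begins 54 mm behind the grasp point. The pads swing forward as they close: fully open they stand 13 mm farther back than shut.
Start: joints at [-1.444, 0.527, 1.433, -0, 1.181, -0.178], TCP at [0.188, -0.596, 0.25] pointing down, gripper open.
Joint ranges: [-3.08, 3.08], [-0.75, 2.2], [0.22, 2.44], [-1.43, 4.57], [0, 2.65], [-2.85, 2.85]. Speed limits (rad/s): [2.79, 2.79, 3.14, 3.14, 3.14, 3.14].

## Interface

Orientations are given as a unit quaternion [x, y, z, w].
In Python, from station import manip, imaging, workorder gives the robot as it stands.
- The arm moves only by the shell command python3 -m creep 'ROWS' [FORCE]. ROWS is a JSON object of lists of equal length, an entry for each row: "claw": the finger opening in cm, from 0 to 8.54; "dp": the shift along the tool's x, y, z in cm, a list of three; "roll": the turn about the tool's z in rad. In form: {"claw": [claw, ...], "dp": [[dx, dy, dz], ...], "roll": [roll, ...]}. A call has 1 to 12 rows; each row is the pose to reach, as a shift and turn from the pose commanded when the call began, along the tool's axes at that moment; what a row does not reach only later rows make up. A row lasts 1/10 s, in which the tool goes at most 50 mm and 8.59 degrees, less where a joint would pass 70% of its speed; a pose out of reach is approached as far as the arm can. A call with a gripper value outside its range is refused whole. The fingers move at their own pace and stop on an object; FORCE is the grip in N (left out, the last holds). Time passes only in rows, so rows that repeat a pose let the fingers close. It gives the time, the measured TCP pose, the force and the opening at its end, in the units of the state.
- manip.sense(): the state, without advancing time (a new reading comes with each control period).
- imaging.snapshot(name): name is "side" or "top" or "wrist"; returns a dict with "image" (420x560x3 uint8, red, green, blue), "z_map" (420x560 float32, m along the optical axis (not along the pixel's ray), 0 where there is no reading), "vfov" (degrees; the focal length in pixels is half the picture's height over the tangent of half this angle, whatever the lens; pixels are square), "cx", "cy" (the principal point, pixels), "R" (3x3) and "t" (3): a world point X has camera coordinates R X + t. Camera axes: x right, y down, z forward; pixel columns grow to the right and rows downward; lengths in m; the calibration is good to about 2 mm. A picture is of the moment at which its call begins.
- workorder.sign_off(): hands the job in, once; it reports no verdict.
The state is a dict: "t": time; "q": joint angles; "qd": joint speeds; "tau": joint torques, N m; "tcp_pos": TCP position; "tool_rot": TCP orientation; "force": force on the tool from outside, world axes, zero at the start; "ft_torque": the same for the moment, N m; "finger_gap": opening from 0.0 (shut) to 1.0 (fully open).
Only numpy, scipy, OpenCV 4.12 (cv2) and the standard library are available. Lean on these libraries where they do the work, as an engineer would, in place of code of your own. Each camera call takes 0.05 s, during which the arm holds its last target.

## Working session

There is one attempt and no reset: what is moved stays moved. The work goes in short steps, Python scripts to look and compute and a shell command to move; the robot and the scene stay as the last step left them, time stands still between calls to the robot, and variables do not carry over. Pictures are saved under pics/ and viewed, and the job is handed in when it is done.

```bash
mkdir -p pics; ls
cat > h.py <<'E'
import numpy as np, cv2, pickle
from station import manip, imaging, workorder
def snap(n,tag):
    d=imaging.snapshot(n); cv2.imwrite(f'pics/{tag}.png',d['image'][:,:,::-1]); pickle.dump(d,open(f'{tag}.pkl','wb')); return d
def load(tag): return pickle.load(open(f'{tag}.pkl','rb'))
def pts(d):
    f=210/np.tan(np.radians(d['vfov'])/2); z=d['z_map']; v,u=np.mgrid[:420,:560]
    c=np.stack([(u-d['cx'])/f*z,(v-d['cy'])/f*z,z],-1)
    return (c-d['t'])@d['R']   # R^T (c-t)
def proj(d,X):
    f=210/np.tan(np.radians(d['vfov'])/2); c=np.asarray(X)@d['R'].T+d['t']; return c[...,0]/c[...,2]*f+d['cx'],c[...,1]/c[...,2]*f+d['cy']
E
python3 - <<'E'
from h import *
s=manip.sense(); print(s)
for n in('top','side','wrist'): d=snap(n,n+'0'); print(n,d['vfov'],d['R'],d['t'],(d['z_map']>0).mean())
E
```

```text
pics
{'t': 0.0, 'q': array([-1.44451169e+00,  5.28467936e-01,  1.43390608e+00,  3.41531942e-05,
        1.18140633e+00, -1.78484084e-01]), 'qd': array([-0.00043159,  0.0003569 , -0.00101404,  0.00099041,  0.00119901,
       -0.00073819]), 'tau': array([ 3.70044190e-04, -4.42353702e+01, -1.78026420e+01, -1.48104300e-04,
        8.40042980e-03, -2.75034566e-06]), 'tcp_pos': array([ 0.18750472, -0.59550009,  0.24933129]), 'tool_rot': array([ 9.88412348e-01,  1.51788777e-01,  4.43315669e-05, -1.09305949e-03]), 'force': array([-0.03537817,  0.02367815,  0.2811943 ]), 'ft_torque': array([ 0.01908914, -0.00446887,  0.0170958 ]), 'finger_gap': 0.9995142780288724}
top 43.47817522778338 [[ 0.01881436 -0.9998079  -0.00549312]
 [-0.99707151 -0.01835498 -0.07423943]
 [ 0.07412434  0.0068738  -0.99722532]] [-0.02714116  0.56053878  1.17305288] 0.9963392857142858
side 45.14463879675974 [[-0.93457797 -0.3557029   0.00628123]
 [-0.21477417  0.55004889 -0.80704292]
 [ 0.28361253 -0.75559359 -0.59045937]] [0.49744055 0.18977499 0.94013862] 0.9959353741496598
wrist 67.86737579032744 [[ 0.3001998  -0.95387464 -0.00180283]
 [-0.9157482  -0.28872879  0.27935805]
 [-0.26699309 -0.08221229 -0.96018531]] [-0.623416   -0.03635255  0.37900038] 0.996109693877551
```

View pics/top0.png

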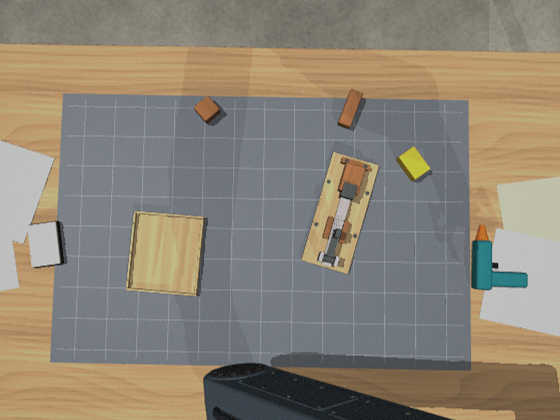

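View pics/side0.png

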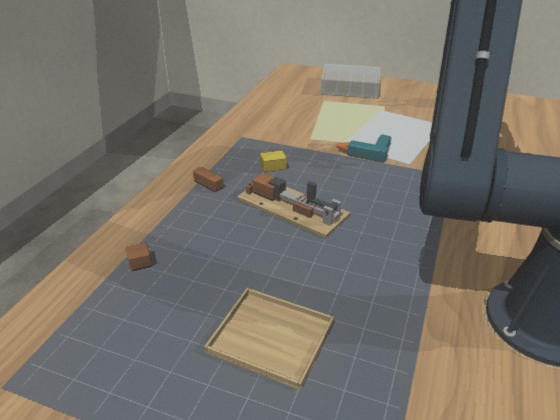

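View pics/wrist0.png

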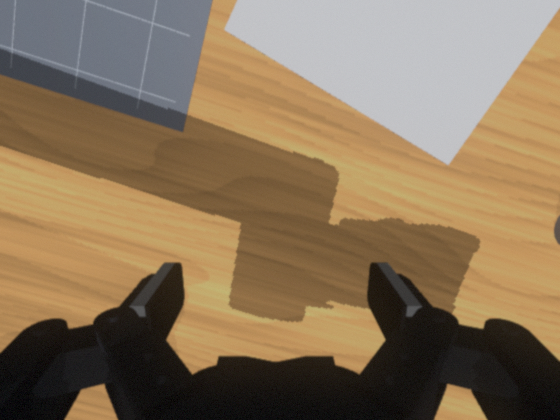

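Top view: the clamp runs from (325,262) to (357,160), with the brown stamp in it at about (352,177). The look-alikes are the yellow block (414,163) and the loose brown blocks (350,108) and (207,110). The tray is at (166,254). The block in the clamp fits the description, so I'll enlarge it to confirm.

Run:
```python
from h import *
a=load('top0');b=load('side0')
i=cv2.resize(a['image'][145:280,295:385],None,fx=4.4,fy=4.4,interpolation=cv2.INTER_CUBIC)
j=cv2.resize(b['image'][165:235,230:355],None,fx=3.2,fy=3.2,interpolation=cv2.INTER_CUBIC)
o=np.zeros((594,800,3),np.uint8);o[:i.shape[0],:i.shape[1]]=i[:594]; o[:j.shape[0],400:400+j.shape[1]]=j
cv2.imwrite('pics/crop0.png',o[:,:,::-1])
# base outline and tray via height map
P=pts(a)
z=P[...,2]
for nm,(u0,u1,v0,v1),lo,hi in(('base',(295,390,145,282),.006,.2),('tray',(120,215,205,302),.012,.03)):
    m=np.zeros(z.shape,np.uint8); m[v0:v1,u0:u1]=((z>lo)&(z<hi))[v0:v1,u0:u1]
    r=cv2.minAreaRect(P[m>0][:,:2].astype(np.float32)); print(nm,r,m.sum())
for (u,v) in[(352,168),(350,178),(348,188),(340,210),(337,233),(337,240),(330,258),(166,254),(310,262),(60,330)]: print(u,v,P[v,u].round(4))
```

```text
base ((0.5584189295768738, -0.18166649341583252), (0.21483547985553741, 0.3142082691192627), 89.50167846679688) 5622
tray ((0.46048879623413086, 0.2200884371995926), (0.1613854467868805, 0.18038517236709595), 86.01187896728516) 727
352 168 [ 0.6559 -0.1983  0.0481]
350 178 [ 0.6325 -0.193   0.055 ]
348 188 [ 0.6099 -0.1885  0.0575]
340 210 [ 0.5627 -0.1742  0.0345]
337 233 [ 0.5092 -0.1607  0.0944]
337 240 [ 0.4955 -0.1682  0.0338]
330 258 [ 0.4555 -0.1508  0.0537]
166 254 [0.4569 0.2185 0.0043]
310 262 [ 0.4451 -0.1102  0.0119]
60 330 [0.2807 0.4536 0.003 ]
```

View pics/crop0.png

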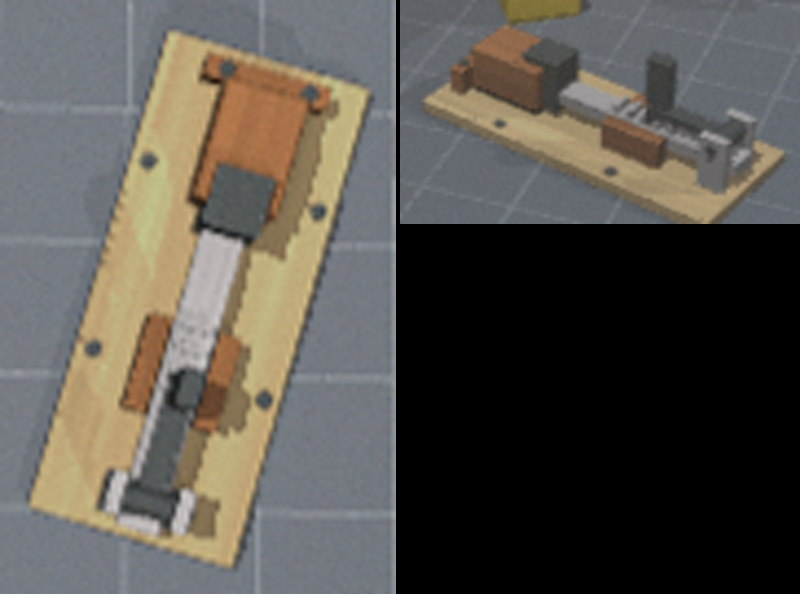

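The crop confirms it: brown block under the dark lip, against the stop, with the pawl paddle at about (337,233) in the top view. Next I'll get the axis and exact points.

Run:
```python
from h import *
a=load('top0');b=load('side0')
f=210/np.tan(np.radians(a['vfov'])/2)
def ray(d,u,v,z):
    f=210/np.tan(np.radians(d['vfov'])/2); r=np.array([(u-d['cx'])/f,(v-d['cy'])/f,1])@d['R']; c=-d['R'].T@d['t']; return c+r*(z-c[2])/r[2]
c=[ray(a,295+(x-2)/4.4,145+(y-2)/4.4,.012) for x,y in((172,30),(372,92),(235,568),(28,505))]
c=np.array(c);print('base corners',c.round(4),c.mean(0))
ax=(c[0]+c[1]-c[2]-c[3])[:2]; print('len',np.linalg.norm(ax)/2,'yaw',np.arctan2(ax[1],ax[0]))
sd=(c[0]+c[3]-c[1]-c[2])[:2]; print('wid',np.linalg.norm(sd)/2,'yaw',np.arctan2(sd[1],sd[0])-np.pi/2)
for n,d in(('top',a),('side',b)):
    P=pts(d);z=P[...,2]
    near=(abs(P[...,0]-.57)<.18)&(abs(P[...,1]+.17)<.1)
    m=near&(z>.078)&(z<.1); q=P[m]; print(n,'paddle',m.sum(),q.min(0),q.max(0),np.median(q,0),cv2.minAreaRect(q[:,:2].astype(np.float32)))
    hsv=cv2.cvtColor(d['image'],cv2.COLOR_RGB2HSV)
    m=near&(z>.046)&(z<.058)&(hsv[...,1]>110)&(P[...,0]>.58); q=P[m];print(n,'stamp top',m.sum(),np.median(q,0),cv2.minAreaRect(q[:,:2].astype(np.float32)))
    m=near&(z>.0085)&(z<.0155);m=cv2.morphologyEx(m.astype(np.uint8),cv2.MORPH_OPEN,np.ones((3,3)));k,l,s,_=cv2.connectedComponentsWithStats(m);i=1+s[1:,4].argmax();print(n,'base',cv2.minAreaRect(P[l==i][:,:2].astype(np.float32)))
# tray corners by rim top
P=pts(a);z=P[...,2];m=(z>.011)&(z<.025)&(abs(P[...,0]-.46)<.13)&(abs(P[...,1]-.22)<.12)
print('tray',cv2.minAreaRect(P[m][:,:2].astype(np.float32)))
```

```text
base corners [[ 0.6995 -0.1612  0.012 ]
 [ 0.6686 -0.2658  0.012 ]
 [ 0.4205 -0.1963  0.012 ]
 [ 0.4507 -0.0895  0.012 ]] [ 0.55983037 -0.17820848  0.012     ]
len 0.25828405319064335 yaw -0.27681519213470596
wid 0.11000316330379295 yaw -0.2812962696065784
top paddle 59 [ 0.50078679 -0.16977224  0.07867398] [ 0.52007137 -0.15532489  0.09756012] [ 0.51122471 -0.1615254   0.09123073] ((0.5106483697891235, -0.16240577399730682), (0.01213505957275629, 0.019179685041308403), 72.20562744140625)
top stamp top 425 [ 0.63959347 -0.19832383  0.05226813] ((0.6338988542556763, -0.1971956193447113), (0.04396229609847069, 0.06413234770298004), 74.41358947753906)
top base ((0.5356377959251404, -0.13574138283729553), (0.044070128351449966, 0.1882283091545105), 74.00101470947266)
side paddle 69 [ 0.4998106  -0.1680812   0.07806067] [ 0.52103    -0.15300091  0.09392963] [ 0.50930255 -0.15975279  0.08724126] ((0.510855495929718, -0.1603342890739441), (0.013582484796643257, 0.020311817526817322), 77.59254455566406)
side stamp top 154 [ 0.64308964 -0.1913007   0.05211179] ((0.6320985555648804, -0.19530555605888367), (0.047279808670282364, 0.06351198256015778), 72.97368621826172)
side base ((0.5601043701171875, -0.1735197752714157), (0.1087401956319809, 0.26008936762809753), 74.31624603271484)
tray ((0.46048879623413086, 0.2200884371995926), (0.1613854467868805, 0.18038517236709595), 86.01187896728516)
```

Both views agree on three points:

- **Yaw:** clamp yaw is about −0.277.
- **Pawl grip:** it is at (0.511, −0.1615). Adding 128 mm along x gives (0.634, −0.1965), which matches the measured stamp top.
- **Tray:** it is at (0.4605, 0.220).

Now I'll move to hover over the paddle.

```bash
python3 -m creep '{"claw":[4,4,4,4,4,4,4,4,4,4,4,4],"dp":[[3.5,-2.6,0],[7,-5,1],[11,-8,2],[15,-11,3],[19,-14,4],[23,-17,5],[27,-20,6],[31,-23,7],[35,-26,8],[39,-29,8.5],[42,-30.5,8.5],[43.8,-31.7,8.5]],"roll":[0.05,0.1,0.15,0.2,0.25,0.3,0.35,0.4,0.45,0.5,0.55,0.582]}' 30
python3 -m creep '{"claw":[4,4],"dp":[[0,0,0],[0,0,0]],"roll":[0,0]}'
cat >> h.py <<'E'
from scipy.spatial.transform import Rotation as Ro
def go(x,y,z,yaw):
    s=manip.sense();R=Ro.from_quat(s['tool_rot']).as_matrix();d=R.T@(np.array([x,y,z])-s['tcp_pos'])
    yw=np.arctan2(R[1,0],R[0,0]); print('t',s['t'],'tcp',s['tcp_pos'].round(4),'yaw',yw.round(4),'tilt',R[:,2].round(4),'F',s['force'].round(2),'gap',s['finger_gap']); print('dp cm',(d*100).round(2),'roll',round(yw-yaw,3))
E
python3 - <<'E'
from h import *
go(.511,-.1615,.076,-.277); snap('wrist','w1');snap('side','s1')
E
```

```text
t: 1.35
tcp_pos: [0.512, -0.1596, 0.1649]
tool_rot: [0.991, -0.137, 0.0, -0.0]
force: [-0.1, -0.8, -0.1]
finger_gap: 0.467
t: 1.55
tcp_pos: [0.5101, -0.162, 0.1651]
tool_rot: [0.991, -0.137, -0.0, 0.0]
force: [0.3, 0.2, -0.2]
finger_gap: 0.469
t 1.55 tcp [ 0.5101 -0.162   0.1651] yaw -0.2752 tilt [-8.e-04 -0.e+00 -1.e+00] F [ 0.29  0.2  -0.21] gap 0.46875469284130017
dp cm [ 0.08 -0.07  8.91] roll 0.002
```

View pics/w1.png

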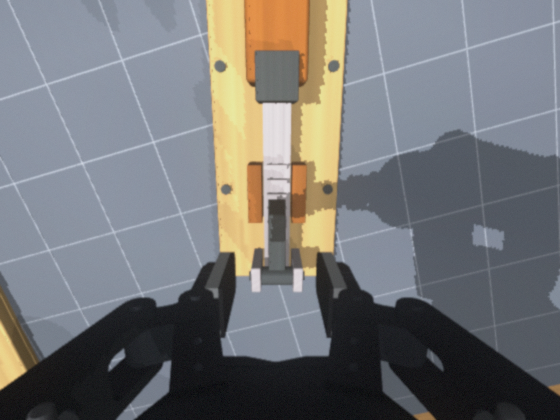

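The wrist view shows the clamp aligned and centred between the fingers, with the paddle at about (278,208). Next: descend and pinch.

```bash
python3 -m creep '{"claw":[4,4,4,4,4,4],"dp":[[0.1,0,2],[0.1,0,4],[0.1,0,6],[0.1,0,8],[0.1,0,8.9],[0.1,0,8.9]],"roll":[0,0,0,0,0,0]}' 
python3 -m creep '{"claw":[3,2,1,0.4,0.4,0.4,0.4,0.4],"dp":[[0,0,0],[0,0,0],[0,0,0],[0,0,0],[0,0,0],[0,0,0],[0,0,0],[0,0,0]],"roll":[0,0,0,0,0,0,0,0]}' 30
python3 - <<'E'
from h import *
go(.511,-.1615,.076,-.277); snap('side','s2')
d=load('s2'); cv2.imwrite('pics/s2c.png',cv2.resize(d['image'][120:260,220:400],None,fx=4,fy=4)[:,:,::-1])
E
```

```text
t: 2.25
tcp_pos: [0.51, -0.1632, 0.0753]
tool_rot: [0.99, -0.139, -0.001, -0.0]
force: [-0.6, 0.0, -0.3]
finger_gap: 0.47
t: 3.05
tcp_pos: [0.5118, -0.1633, 0.0772]
tool_rot: [0.99, -0.138, 0.001, 0.001]
force: [-0.5, -3.4, 6.5]
finger_gap: 0.136
t 3.05 tcp [ 0.5118 -0.1633  0.0772] yaw -0.2767 tilt [ 0.0015 -0.0015 -1.    ] F [-0.53 -3.4   6.55] gap 0.1363453233053934
dp cm [-0.13 -0.15  0.12] roll 0.0
```

View pics/s2c.png

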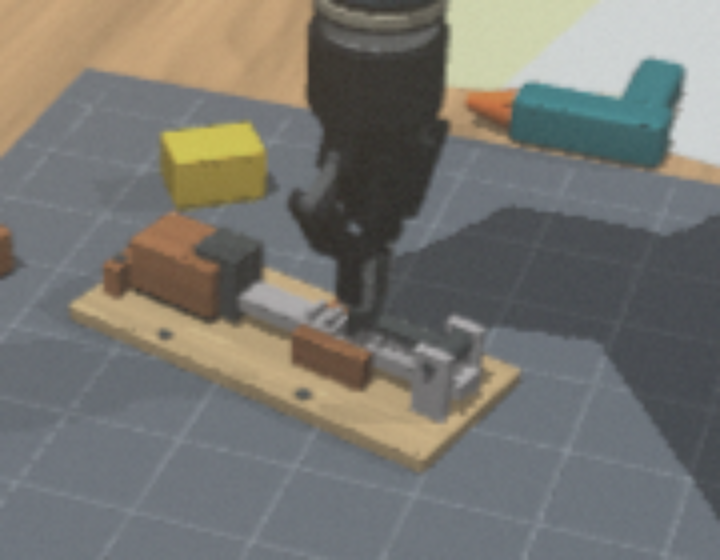

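Paddle pinched at an 11.6 mm opening. Now lift along the arc and hold.

```bash
python3 -m creep '{"claw":[0.4,0.4,0.4,0.4,0.4,0.4,0.4,0.4,0.4,0.4,0.4,0.4],"dp":[[-0.1,0,-0.2],[-0.2,0,-0.4],[-0.35,0,-0.6],[-0.5,0,-0.8],[-0.6,0,-1.0],[-0.8,0,-1.2],[-0.9,0,-1.35],[-1,0,-1.5],[-1,0,-1.5],[-1,0,-1.5],[-1,0,-1.5],[-1,0,-1.5]],"roll":[0,0,0,0,0,0,0,0,0,0,0,0]}' 
python3 -m creep '{"claw":[0.4,0.4,0.4,0.4,0.4,0.4],"dp":[[0,0,0],[0,0,0],[0,0,0],[0,0,0],[0,0,0],[0,0,0]],"roll":[0,0,0,0,0,0]}'
python3 - <<'E'
from h import *
go(.511,-.1615,.076,-.277); snap('side','s3')
d=load('s3'); cv2.imwrite('pics/s3c.png',cv2.resize(d['image'][120:260,220:400],None,fx=4,fy=4)[:,:,::-1])
E
```

```text
t: 4.3
tcp_pos: [0.5018, -0.1604, 0.0914]
tool_rot: [0.99, -0.138, 0.0, 0.0]
force: [0.8, -5.4, -3.5]
finger_gap: 0.137
t: 4.9
tcp_pos: [0.5018, -0.1604, 0.0914]
tool_rot: [0.99, -0.138, 0.0, 0.0]
force: [-0.1, -5.6, -3.7]
finger_gap: 0.138
t 4.9 tcp [ 0.5018 -0.1604  0.0914] yaw -0.2768 tilt [ 6.e-04 -1.e-03 -1.e+00] F [-0.11 -5.57 -3.75] gap 0.13800364470317125
dp cm [ 0.91 -0.15  1.55] roll 0.0
```

View pics/s3c.png

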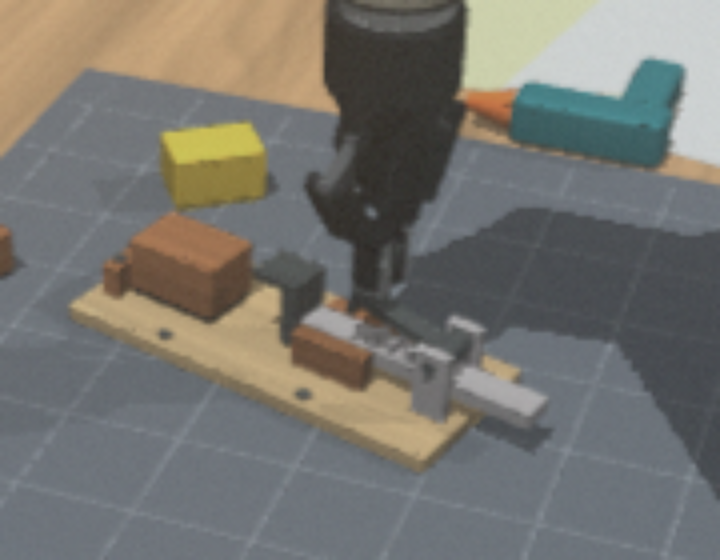

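The bar is fully back and the lip is clear of the stamp. Let go of the pawl and rise.

```bash
python3 -m creep '{"claw":[2,3,4,4,4,4,5,5.5,6,6.3,6.3,6.3],"dp":[[0,0,0],[0,0,0],[0,0,0],[0,0,0],[0,0,-2],[0,0,-4],[0,0,-5],[2,0,-5],[5,0,-5],[9,0,-5],[13.6,0,-5],[13.6,0,-5]],"roll":[0,0,0,0,0,0,0,0,0,0,0,0]}' 
python3 -m creep '{"claw":[6.3,6.3,6.3],"dp":[[0,0,0],[0,0,0],[0,0,0]],"roll":[0,0,0]}'
python3 - <<'E'
from h import *
go(.634,-.1965,.040,-.277); snap('wrist','w4');
for n in('side','top'):
    d=snap(n,n+'4'); P=pts(d);z=P[...,2];hsv=cv2.cvtColor(d['image'],cv2.COLOR_RGB2HSV)
    m=(abs(P[...,0]-.63)<.06)&(abs(P[...,1]+.19)<.06)&(z>.046)&(z<.058)&(hsv[...,1]>110); q=P[m];print(n,m.sum(),cv2.minAreaRect(q[:,:2].astype(np.float32)))
d=load('side4');e=load('w4')
o=np.hstack([cv2.resize(d['image'][130:250,220:380],(400,300)),cv2.resize(e['image'],(400,300))]);cv2.imwrite('pics/m4.png',o[:,:,::-1])
E
```

```text
t: 6.15
tcp_pos: [0.6385, -0.1995, 0.1418]
tool_rot: [0.99, -0.138, 0.004, 0.001]
force: [-1.0, -0.1, -0.0]
finger_gap: 0.738
t: 6.45
tcp_pos: [0.6308, -0.1963, 0.141]
tool_rot: [0.99, -0.138, -0.001, -0.0]
force: [0.4, 0.3, -0.0]
finger_gap: 0.737
t 6.45 tcp [ 0.6308 -0.1963  0.141 ] yaw -0.2773 tilt [-0.0021  0.0011 -1.    ] F [ 0.38  0.33 -0.03] gap 0.7365812623574742
dp cm [ 0.33 -0.07 10.1 ] roll -0.0
side 207 ((0.6329344511032104, -0.19584950804710388), (0.04476990923285484, 0.06373386830091476), 74.94803619384766)
top 9 ((0.6395962238311768, -0.19167667627334595), (0.008535314351320267, 0.0035115478094667196), 67.90741729736328)
```

View pics/m4.png

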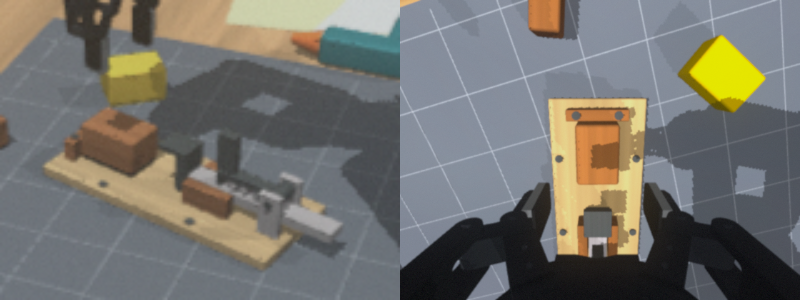

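The pawl is down, the bar is still fully back and the stamp is free. Descend and grip at TCP height 40 mm.

```bash
python3 -m creep '{"claw":[6.3,6.3,6.3,6.3,6.3,6.3,6.3],"dp":[[0.2,0,2],[0.2,0,4],[0.2,0,6],[0.2,0,8],[0.2,0,9],[0.2,0,10.1],[0.2,0,10.1]],"roll":[0,0,0,0,0,0,0]}' 
python3 -m creep '{"claw":[5.5,4.5,4,3.8,3.8,3.8,3.8],"dp":[[0,0,0],[0,0,0],[0,0,0],[0,0,0],[0,0,0],[0,0,0],[0,0,0]],"roll":[0,0,0,0,0,0,0]}' 35
python3 - <<'E'
from h import *
go(.634,-.1965,.040,-.277)
d=snap('side','s5'); cv2.imwrite('pics/s5c.png',cv2.resize(d['image'][120:260,220:400],None,fx=4,fy=4)[:,:,::-1])
E
```

```text
t: 7.3
tcp_pos: [0.6335, -0.1973, 0.0392]
tool_rot: [0.99, -0.138, -0.001, -0.0]
force: [-0.2, -1.1, 0.4]
finger_gap: 0.735
t: 8.0
tcp_pos: [0.6351, -0.198, 0.0415]
tool_rot: [0.99, -0.138, 0.001, 0.0]
force: [-0.6, 0.0, 5.7]
finger_gap: 0.51
t 8.0 tcp [ 0.6351 -0.198   0.0415] yaw -0.2772 tilt [ 0.002 -0.001 -1.   ] F [-0.57  0.01  5.74] gap 0.509920633831891
dp cm [-0.15 -0.11  0.15] roll -0.0
```

View pics/s5c.png

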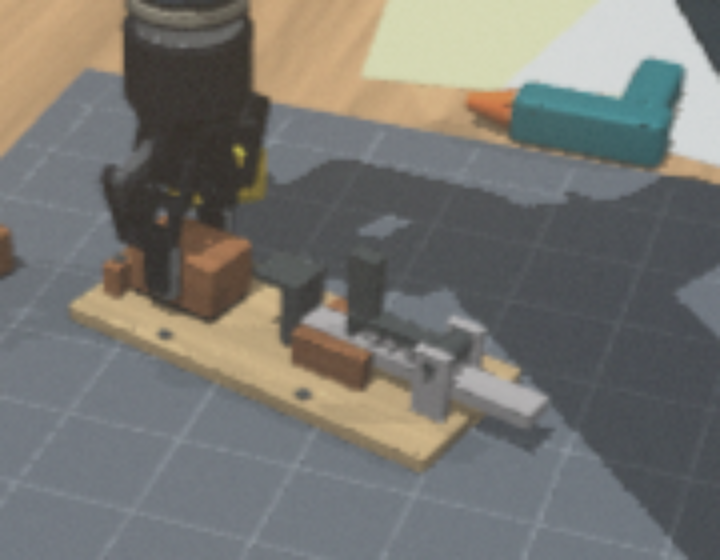

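Gripped at 43.5 mm, which is the stamp's width. Lift straight up, then check.

```bash
python3 -m creep '{"claw":[3.8,3.8,3.8,3.8,3.8,3.8,3.8,3.8,3.8],"dp":[[0,0,-0.5],[0,0,-1.5],[0,0,-3],[0,0,-5],[0,0,-7],[0,0,-9],[0,0,-11],[0,0,-11],[0,0,-11]],"roll":[0,0,0,0,0,0,0,0,0]}'
python3 - <<'E'
from h import *
go(.4605,.220,.100,-.07)
d=snap('side','s6'); cv2.imwrite('pics/s6c.png',cv2.resize(d['image'][100:260,200:400],None,fx=3.6,fy=3.6)[:,:,::-1])
E
```

```text
t: 8.95
tcp_pos: [0.6344, -0.1976, 0.1511]
tool_rot: [0.99, -0.138, 0.001, 0.0]
force: [-0.8, 0.6, -0.3]
finger_gap: 0.512
t 8.95 tcp [ 0.6344 -0.1976  0.1511] yaw -0.2772 tilt [ 1.1e-03 -6.0e-04 -1.0e+00] F [-0.79  0.59 -0.25] gap 0.5117981394222573
dp cm [-28.16 -35.41   5.07] roll -0.207
```

View pics/s6c.png

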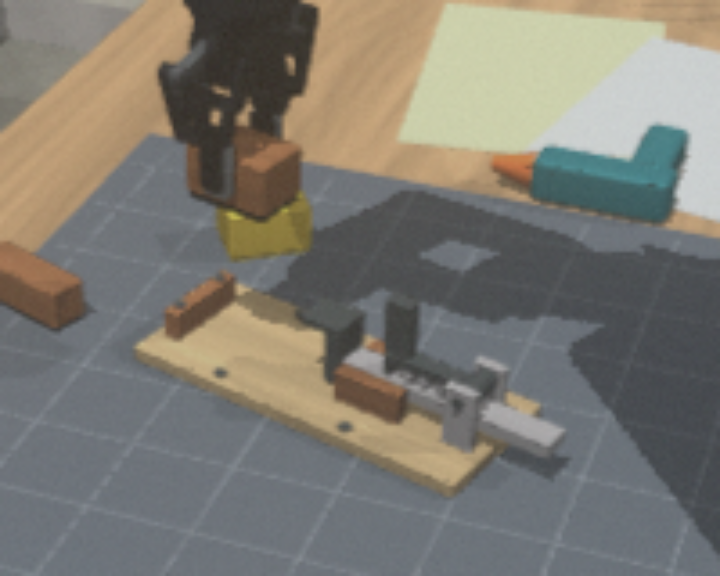

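The stamp is level, held and clear of the clamp. Carry it over the tray.

```bash
python3 -m creep '{"claw":[3.8,3.8,3.8,3.8,3.8,3.8,3.8,3.8,3.8,3.8,3.8,3.8],"dp":[[-1,-1.3,0],[-3,-4,0],[-6,-7.6,0],[-9,-11.4,0],[-12,-15,0],[-15,-19,0],[-18,-23,0],[-21,-26.5,0],[-24,-30,0],[-26,-32.7,0],[-27.5,-34.5,0],[-28.2,-35.4,0]],"roll":[0,-0.02,-0.04,-0.06,-0.08,-0.1,-0.12,-0.14,-0.16,-0.18,-0.2,-0.2]}' 
python3 -m creep '{"claw":[3.8,3.8,3.8],"dp":[[0,0,0],[0,0,0],[0,0,0]],"roll":[0,0,0]}'
python3 - <<'E'
from h import *
go(.4605,.220,.036,-.07)
d=snap('side','s7');P=pts(d)
cv2.imwrite('pics/s7c.png',cv2.resize(d['image'][220:420,150:400],None,fx=2.9,fy=2.9)[:,:,::-1])
E
```

```text
t: 10.2
tcp_pos: [0.4569, 0.222, 0.1495]
tool_rot: [0.999, -0.037, -0.002, 0.0]
force: [0.3, 1.1, -0.8]
finger_gap: 0.514
t: 10.5
tcp_pos: [0.4605, 0.2191, 0.1502]
tool_rot: [0.999, -0.039, 0.0, 0.0]
force: [-0.4, -1.1, -0.2]
finger_gap: 0.51
t 10.5 tcp [0.4605 0.2191 0.1502] yaw -0.0788 tilt [ 0.e+00 -2.e-04 -1.e+00] F [-0.44 -1.06 -0.24] gap 0.5096188493158692
dp cm [-1.000e-02 -9.000e-02  1.142e+01] roll -0.009
```

View pics/s7c.png

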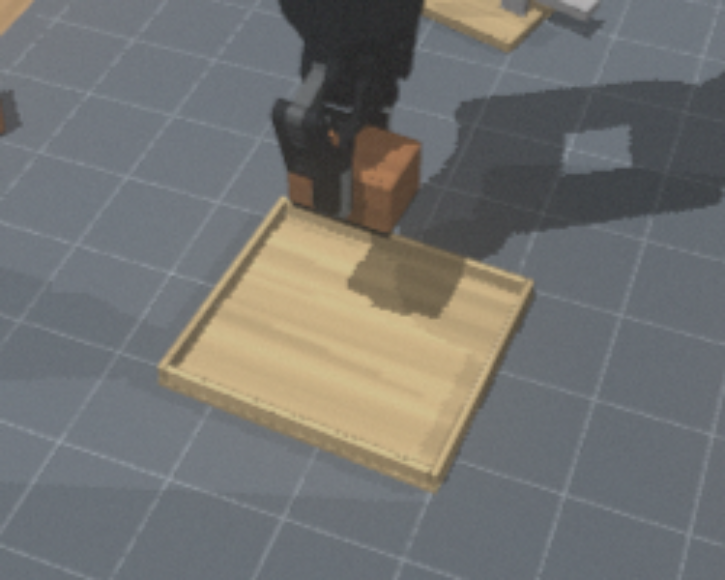

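The stamp is over the tray, level, sole down. Descend to about 3 mm above the floor.

```bash
python3 -m creep '{"claw":[3.8,3.8,3.8,3.8,3.8,3.8,3.8,3.8,3.8],"dp":[[0,0,1],[0,0,3],[0,0,5],[0,0,7],[0,0,9],[0,0,10.4],[0,0,11.1],[0,0,11.2],[0,0,11.2]],"roll":[0,0,0,0,0,0,0,0,0]}' 
python3 -m creep '{"claw":[3.8,3.8,3.8,3.8],"dp":[[0,0,0.1],[0,0,0.2],[0,0,0.2],[0,0,0.2]],"roll":[0,0,0,0]}'
```

```text
t: 11.45
tcp_pos: [0.4602, 0.2198, 0.0383]
tool_rot: [0.999, -0.039, 0.0, -0.0]
force: [0.0, 0.2, -1.4]
finger_gap: 0.509
t: 11.85
tcp_pos: [0.4601, 0.2201, 0.0366]
tool_rot: [0.999, -0.039, 0.0, -0.0]
force: [-0.6, 0.2, -0.9]
finger_gap: 0.51
```

```bash
python3 -m creep '{"claw":[3.8,3.8,3.8],"dp":[[0,0,0.1],[0,0,0.1],[0,0,0.1]],"roll":[0,0,0]}'
python3 -m creep '{"claw":[3.8,3.8,3.8],"dp":[[0,0,0.1],[0,0,0.1],[0,0,0.1]],"roll":[0,0,0]}'
```

```text
t: 12.15
tcp_pos: [0.46, 0.22, 0.0353]
tool_rot: [0.999, -0.039, -0.0, 0.0]
force: [-0.9, 0.2, -0.5]
finger_gap: 0.511
t: 12.45
tcp_pos: [0.4601, 0.2201, 0.0345]
tool_rot: [0.999, -0.039, 0.0, -0.0]
force: [0.2, 0.2, 2.1]
finger_gap: 0.514
```

```bash
python3 -m creep '{"claw":[3.8,3.8,3.8],"dp":[[0,0,0.1],[0,0,0.1],[0,0,0.1]],"roll":[0,0,0]}'
python3 - <<'E'
from h import *
d=snap('side','s8')
cv2.imwrite('pics/s8c.png',cv2.resize(d['image'][220:420,150:400],None,fx=2.9,fy=2.9)[:,:,::-1])
E
```

```text
t: 12.75
tcp_pos: [0.46, 0.2201, 0.0344]
tool_rot: [0.999, -0.039, 0.0, -0.0]
force: [-1.2, 0.2, 10.3]
finger_gap: 0.513
```

View pics/s8c.png

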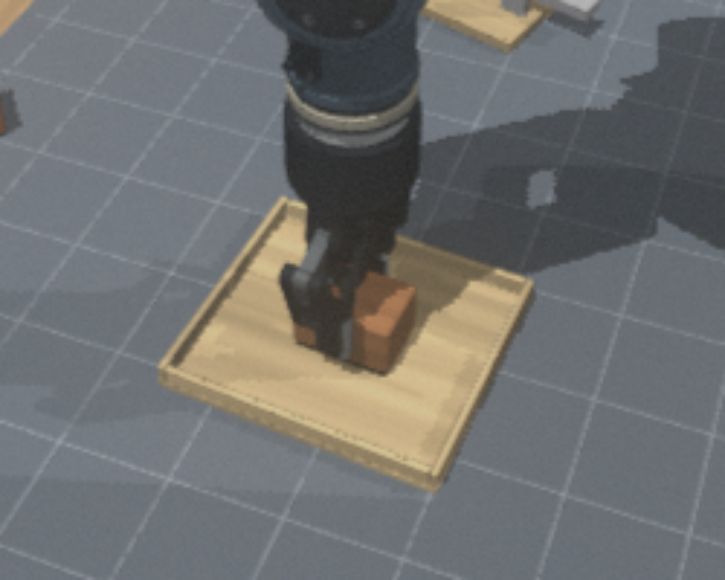

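The stamp stands on the tray floor, with 10 N of contact. Ease off 0.5 mm, open gently and rise.

```bash
python3 -m creep '{"claw":[3.8,4.2,4.6,5,5.5,6,6.5,6.5],"dp":[[0,0,-0.05],[0,0,-0.05],[0,0,-0.05],[0,0,-0.05],[0,0,-0.05],[0,0,-0.05],[0,0,-0.05],[0,0,-0.05]],"roll":[0,0,0,0,0,0,0,0]}' 20
python3 -m creep '{"claw":[6.5,6.5,6.5,6.5,6.5,6.5,6.5,6.5,6.5,6.5],"dp":[[0,0,-1],[0,0,-2],[0,0,-4],[0,0,-6],[0,0,-9],[0,0,-12],[0,0,-15],[0,0,-17],[0,0,-17],[0,0,-17]],"roll":[0,0,0,0,0,0,0,0,0,0]}'
python3 -m creep '{"claw":[6.5,6.5,6.5,6.5,6.5,6.5,6.5,6.5,6.5,6.5],"dp":[[0,0,0],[0,0,0],[0,0,0],[0,0,0],[0,0,0],[0,0,0],[0,0,0],[0,0,0],[0,0,0],[0,0,0]],"roll":[0,0,0,0,0,0,0,0,0,0]}'
python3 - <<'E'
from h import *
d=snap('side','s9');w=snap('wrist','w9');P=pts(d);z=P[...,2];hsv=cv2.cvtColor(d['image'],cv2.COLOR_RGB2HSV)
m=(abs(P[...,0]-.46)<.08)&(abs(P[...,1]-.22)<.07)&(z>.04)&(z<.06);q=P[m];print(m.sum(),np.median(q,0),cv2.minAreaRect(q[:,:2].astype(np.float32)))
o=np.hstack([cv2.resize(d['image'][140:420,130:400],(400,415)),cv2.resize(w['image'],(400,415))]);cv2.imwrite('pics/m9.png',o[:,:,::-1])
E
```

```text
t: 13.6
tcp_pos: [0.4599, 0.22, 0.0337]
tool_rot: [0.999, -0.039, -0.0, 0.0]
force: [-0.4, 0.2, -0.9]
finger_gap: 0.759
t: 14.6
tcp_pos: [0.4598, 0.22, 0.2045]
tool_rot: [0.999, -0.039, 0.001, -0.0]
force: [-0.7, 0.4, -0.8]
finger_gap: 0.763
t: 15.6
tcp_pos: [0.46, 0.22, 0.2039]
tool_rot: [0.999, -0.039, 0.0, -0.0]
force: [0.5, 0.9, -0.7]
finger_gap: 0.76
737 [0.45633475 0.22299698 0.0447451 ] ((0.4580846428871155, 0.22088024020195007), (0.04485563933849335, 0.06563163548707962), 86.61290740966797)
```

View pics/m9.png

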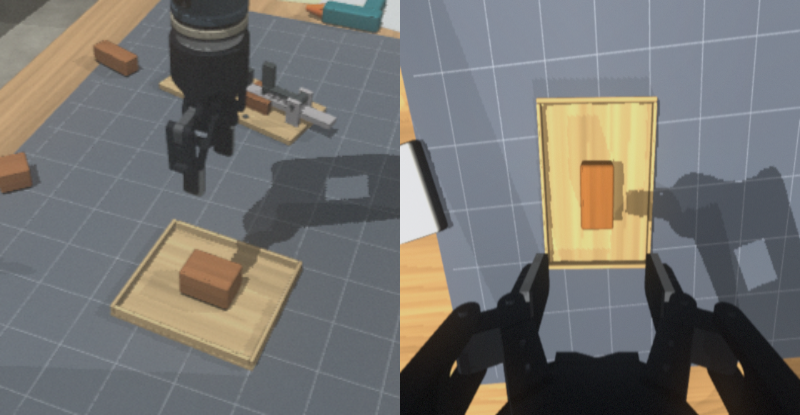

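The stamp stands flat in the middle of the tray with its top at 45 mm, which is the 5 mm floor plus 40. The gripper is clear and the bar is still back.

```bash
python3 -c "from station import workorder; print(workorder.sign_off())"
```

```text
the job is handed in; nothing more can be done
None
```

The job is done and handed in at about 16 s of the 51 s allowed. I lifted the pawl about 0.27 rad by its paddle, and the bar slid back clear of the stamp. I let the pawl fall, then took the brown stamp out by its long sides and lowered it into the tray until it touched the floor (about 10 N), then let go.

My last checks showed the stamp upright on its sole near the tray centre. Its top was about 45 mm above the table, as expected. The bar looked fully back, judged from the side view rather than measured, and the gripper was about 17 cm clear. No check failed. The one oddity was a sideways force of about 5.6 N while I held the pawl, because the pinch was 1–2 mm off centre.

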